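# Charge the spice mill and hold its plunger at half

### The arm

A 7-joint arm with a two-finger parallel gripper is mounted at the origin on the work surface. World frame = base frame: x ahead of the robot, y to its left, z up, the work surface at z = 0. Lengths are in m, angles in rad, forces in N, time in s.
With the tool pointing down it reaches from about 0.35 to 0.9 m from the base axis. Payload 8.1 kg.
Tool frame: the origin (TCP) lies where the fingers leave the gripper's body, on its centre line; the fingertips stand 66 mm ahead of it and the grasp point (between the pads) lies 47 mm ahead of it; z points along the fingers, y is the line along which they close (so a half turn about z gives the same grasp; the last joint's range is limited). The gripper opens to 92 mm and grips with 3 to 60 N. Pads are 19 mm wide; open, the fingers measure 130 mm over their backs; the gripper's body (75 mm by 190 mm) begins 47 mm behind the grasp point.
Start: joints at [1.184, 0.434, 0.025, 1.573, -0.012, 1.134, -0.075], TCP at [0.175, -0.6, 0.292] pointing down, gripper open.
Joint ranges: [-2.62, 2.62], [-0.44, 2.09], [-1.27, 1.32], [0.08, 2.57], [-1.32, 4.46], [0.12, 2], [-2.74, 2.74]. Speed limits (rad/s): [2.22, 2.22, 3.01, 3.01, 3.14, 3.14, 3.14].

### API

Orientations are given as a rotation vector (axis times angle).
In Python, from cell import arm gives the robot as it stands.
- The arm moves only by the tool send_rows, never from a script. Its argument "motion" is text: rows parted by semicolons, each of 7 numbers parted by spaces: the closure, from 0 (fully open) to 1 (shut), then the shift along the world's x, y, z in m, then the turn, a rotation vector about the world's x, y, z in degrees. A call has 1 to 5 rows; each row shifts and turns the commanded pose from where the row before left it; what a row does not reach is not made up. A row lasts 1/8 s, in which the tool goes at most 62.5 mm and 10.7 degrees, less where a joint would pass 70% of its speed; a pose out of reach is approached as far as the arm can. A call is refused whole if a number of a shift passes 0.0625 or a number of a turn 10.7, either way. A call with a gripper value outside its range is refused whole. The fingers move at their own pace and stop on an object; "force" is the grip in N (left out, the last holds). Time passes only in rows, so rows that do not move let the fingers close. It gives the time, the measured TCP pose, the force, the opening and the grip force at its end, in the units of the state.
- arm.observe(): the state, without advancing time (a new reading comes with each control period).
- arm.get_image(name): name is "side" or "top" or "wrist"; returns (picture, depth): 400x640x3 uint8, blue, green, red; 400x640 float32, m along the optical axis (not along the pixel's ray), 0 where there is no reading.
- arm.camera_model(name): a dict with "fx", "fy", "cx", "cy" (pixels), "view" (4x4, takes a point from world to camera coordinates). Camera axes: x right, y down, z forward; pixel columns grow to the right and rows downward; lengths in m; the calibration is good to about 2 mm. The wrist camera is an equidistant fisheye: a pixel r from the principal point sees the ray r / f radians off the axis. A picture is of the moment at which its call begins: read the wrist's pose just before it. camera_model takes no time and is no camera call; for the wrist camera it gives the pose at the moment of the call.
- arm.sign_off(): hands the job in; it is judged then, once.
The state is a dict: "clock": time; "joints": joint angles; "dq": joint speeds; "joint_efforts": joint torques, N m; "position": TCP position; "ee_rot": TCP orientation; "force": force on the tool from outside, world axes, zero at the start; "ft_torque": the same for the moment, N m; "width": opening from 0.0 (shut) to 1.0 (fully open); "gripper_force": force on a finger pad.
Only numpy, scipy, OpenCV 4.12 (cv2) and the standard library are available. Lean on these libraries where they do the work, as an engineer would, in place of code of your own. Each camera call takes 0.05 s, during which the arm holds its last target. There are 200 camera calls.

### The job

Charge the electric spice mill: pull its black spring-loaded dose slide out to the green line (40 mm), keep it there for a second without ever pulling it out into the red, then let it go fully home and take the fingers off it. Then, with the fingertips, press the mill's round spring-loaded plunger down to the green band (20 mm, about half way) and hold it there: finish while still holding it pressed. Leave the other things on the sideboard where they are.

Things in the scene. Friction and masses are not known exactly. Their poses are not given: they have to be found in the camera images.
- mill: white electric spice mill fixed on the sideboard; place and yaw vary. Origin on the sideboard top, z up; x runs from the slide side to the hopper, y to the left seen along x. Low deck x -90 to 190, y -110 to 110 mm, top at z 80. The slide leaves the front face (x -90) at y -45; the plunger stands at x -20, y 45. Amber hopper, 106 mm across, at x 140, y 0, up to z 232 mm
- gauge_green (a point): middle of the green band on the dark upright gauge plate (4 x 26 mm, up to z 155 mm) beside the plunger; in the mill frame x -20, y 90, z 124 mm. Band z 119 to 129: the plunger's top is held level with it. White line at z 144: plunger's top at rest; red band (z 103 to 109): bottom stop
- tab_top (a point): centre of the top edge of the slide's black upright tab, 12 mm thick along mill x, 40 mm wide along y, 60 mm tall. At rest at x -145, y -45, z 105 mm in the mill frame. Between it and the mill's front face: 49 mm free at rest, but for the slide's steel bar (24 mm wide, top at z 59). Take it from above by its broad faces or its sides
- dose_slide (a joint): pull-out of the slide, m: 0 fully home, grows as the tab is drawn straight along the mill's -x, end stop 0.070. A spring draws it home: 3 N at 0, 9 N at 0.040; let go, it slides home by itself. At 0.040 the green line across its bar (8 mm wide: 0.036 to 0.044) is centred on the mill's front face; the red part shows from 0.052
- plunger_top (a point): centre of the top of the plunger's flat round black cap, 48 mm across, 14 mm thick, on a steel stem; at rest at x -20, y 45, z 144 mm in the mill frame; it goes straight down when pressed
- plunger (a joint): travel of the plunger, m: 0 up at rest, grows as it is pressed down, 0.036 at the bottom stop. A spring pushes it back: 3 N at 0, 7 N at 0.020, 10 N at 0.036. To be held at 0.020
- pan: bystander, loose: small dark paella pan, 220 mm across, 40 mm high, two red loop handles; origin centre of underside
- trivet: bystander, loose: round stainless trivet, 168 mm across, 20 mm high; origin centre of underside
- cazuela: bystander, loose: green glazed bowl, 150 mm across, 50 mm high; origin centre of underside
- spoon: bystander, loose: wooden spoon, 240 mm long, lying along its own x; origin in its middle, on the underside
- jar_a: bystander, loose: closed amber glass spice jar, 48 mm across, 85 mm high, standing in the metal tray (200 x 160 x 45 mm); origin centre of underside
- jar_b: bystander, loose: closed clear glass spice jar, same size, in the same tray

How it is judged:
By the outcome, as a careful person would: the job done as asked, in the order asked, and still so for the second after the job is handed in, while the arm keeps its last pose, push and grip.
It also fails if it takes over 50 s, if anything falls off the work surface, if the arm or the gripper's body presses on something with over 40 N, if the wrist force passes 120 N, or if a joint passes its speed limit or range.

## Working session

There is one attempt and no reset: what is moved stays moved. The work goes in short steps, Python scripts to look and compute and a tool call to move; the robot and the scene stay as the last step left them, time stands still between calls to the robot, and variables do not carry over. Pictures are saved under pics/ and viewed, at most 10 in all, crops included, and the job is handed in when it is done.

Besides the shell and the picture viewer there is one more tool, called after "Call:" as name(argument=value, ...), one argument or row to a line, values as JSON. send_rows: Moves the arm, as the interface text tells. Its arguments: {"type":"object","properties":{"motion":{"type":"string"},"force":{"type":"number"}},"required":["motion"]}

```bash
mkdir -p pics
cat > h.py <<'E'
import numpy as np, cv2
from cell import arm
def cloud(name):
    m=arm.camera_model(name); im,d=arm.get_image(name)
    v,u=np.mgrid[0:400,0:640]
    c=np.stack([(u-m['cx'])/m['fx']*d,(v-m['cy'])/m['fy']*d,d],-1)
    T=np.linalg.inv(np.array(m['view'])); return im,d,c@T[:3,:3].T+T[:3,3]
E
python3 - <<'E'
from h import *
print(arm.observe())
for n in('top','side'):
    im,d,P=cloud(n); cv2.imwrite(f'pics/{n}0.png',im); np.savez(f'pics/{n}0.npz',im=im,d=d,P=P)
    m=arm.camera_model(n); print(n,m['fx'],np.linalg.inv(np.array(m['view']))[:3].round(3).tolist())
E
```

```text
{'clock': 0.0, 'joints': array([ 1.18439405,  0.43524405,  0.02493532,  1.57412868, -0.01163833,
        1.13398599, -0.07508451]), 'dq': array([-0.00095743,  0.00103319,  0.00090357,  0.00111514,  0.00057544,
       -0.00056977, -0.00146185]), 'joint_efforts': array([-1.54746936e-03, -6.67850804e+01,  9.84499678e-01, -3.14460289e+01,
       -6.06539729e-02,  4.28080908e-02,  1.26972491e-04]), 'position': array([ 0.17486945, -0.59959744,  0.29141913]), 'ee_rot': array([-3.10845168e+00, -4.44019202e-01,  5.09794191e-04]), 'force': array([ 0.51148012, -0.04519696,  0.49558597]), 'ft_torque': array([ 0.05748512, -0.06298023,  0.01532086]), 'gripper_force': 0.0, 'width': 0.9968092253879554}
top 503.64598775485035 [[0.007, -0.984, 0.175, 0.232], [-1.0, -0.006, 0.005, 0.007], [-0.004, -0.176, -0.984, 1.599]]
side 451.81061870098404 [[-0.989, -0.082, 0.124, 0.312], [-0.147, 0.643, -0.752, 1.23], [-0.018, -0.762, -0.648, 1.135]]
```

View pics/top0.png

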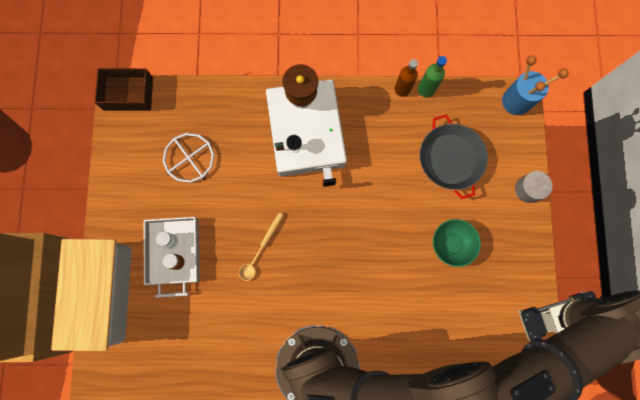

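View pics/side0.png

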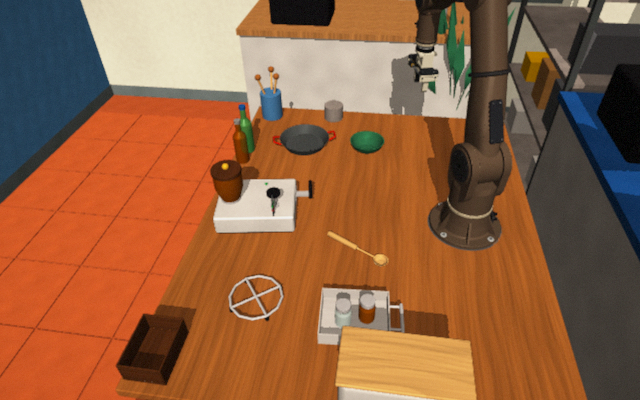

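The top view shows the mill deck at about (305,130), tab (329,182), plunger cap (294,143) and gauge (280,146). In the side view the tab is at (311,189) and the cap at (273,193).

Run:
```python
from h import *
for n,boxT,boxC in(('top',(318,172,340,190),(284,132,304,152)),('side',(303,178,316,200),(264,185,284,203))):
    f=np.load(f'pics/{n}0.npz'); im,P=f['im'],f['P']; mx=im.max(2)
    def rep(l,b,lo,hi):
        k=np.zeros(mx.shape,bool);k[b[1]:b[3],b[0]:b[2]]=1
        k&=(mx<60)&(P[...,2]>lo)&(P[...,2]<hi); p=P[k]
        print(n,l,len(p),np.median(p,0).round(4),p.min(0).round(4),p.max(0).round(4))
    rep('tab',boxT,.09,.13); rep('cap',boxC,.13,.16)
    k=(P[...,2]>.07)&(P[...,2]<.088)&(im.min(2)>110)&(P[...,0]>.4)&(abs(P[...,1])<.3)
    p=P[k]; print('deck z',np.median(p[:,2]),len(p))
    r=cv2.minAreaRect(p[:,:2].astype(np.float32)); print('deck',r); 
    k=(P[...,2]>.20)&(P[...,2]<.30)&(P[...,0]>.5)&(abs(P[...,1])<.3)&(im[...,2]>im[...,0]+20)
    p=P[k]; print('hopper',np.median(p,0),p.min(0),p.max(0))
    g=(im[...,1]>im[...,2].astype(int)+40)&(abs(P[...,1])<.25)&(P[...,0]>.4)&(P[...,2]>.06)&(P[...,2]<.16); print('green',g.sum(),P[g].round(3).tolist()[:12])
```

```text
top tab 43 [ 0.5581 -0.0313  0.1025] [ 0.5514 -0.0467  0.0925] [ 0.566  -0.016   0.1096]
top cap 155 [0.6681 0.0753 0.1421] [0.6486 0.0568 0.134 ] [0.6885 0.0963 0.1496]
deck z 0.07822893512435947 4834
deck ((0.7458786368370056, 0.04401950538158417), (0.28078126907348633, 0.21942585706710815), 9.048680305480957)
hopper [0.83178489 0.05712502 0.21020137] [ 0.7817556  -0.28573584  0.20000506] [0.9060265  0.10973043 0.23398952]
green 12 [[0.735, -0.035, 0.077], [0.731, -0.032, 0.078], [0.732, -0.035, 0.077], [0.731, -0.038, 0.079], [0.727, -0.031, 0.082], [0.729, -0.035, 0.075], [0.727, -0.038, 0.081], [0.722, -0.035, 0.086], [0.659, 0.124, 0.133], [0.66, 0.121, 0.13], [0.662, 0.118, 0.122], [0.661, 0.115, 0.127]]
side tab 25 [ 0.5615 -0.0262  0.1012] [ 0.5562 -0.0446  0.0908] [ 0.5681 -0.0121  0.1074]
side cap 108 [0.6699 0.0826 0.1426] [0.6492 0.0558 0.1342] [0.6926 0.1149 0.1548]
deck z 0.07886266121074526 2442
deck ((0.7251240611076355, 0.041409626603126526), (0.3273107707500458, 0.2283342480659485), 8.246469497680664)
hopper [0.83491929 0.06742019 0.21100496] [ 0.78556131 -0.28326078  0.20038405] [0.90834091 0.11363928 0.23467909]
green 7 [[0.736, -0.04, 0.08], [0.733, -0.044, 0.078], [0.735, -0.037, 0.078], [0.731, -0.037, 0.079], [0.665, 0.129, 0.127], [0.663, 0.135, 0.128], [0.663, 0.135, 0.124]]
```

Call:
send_rows(
  motion="0 0.0257 0.038 0 0 0 5.5;0 0.0257 0.038 0 0 0 5.5;0 0.0257 0.038 0 0 0 5.5;0 0.0257 0.038 0 0 0 5.5;0 0.0257 0.038 0 0 0 5.5",
)

```text
clock: 0.72
position: [0.304, -0.4086, 0.292]
ee_rot: [-2.913, -1.175, 0.0]
force: [0.5, -0.3, 0.2]
width: 0.998
gripper_force: 0.0
```

Call:
send_rows(
  motion="0 0.0257 0.038 0 0 0 5.5;0 0.0257 0.038 0 0 0 5.5;0 0.0257 0.038 0 0 0 5.5;0.5 0.0257 0.038 0 0 0 5.5;0.5 0.0257 0.038 0 0 0 5.5",
)

```text
clock: 1.35
position: [0.4325, -0.2187, 0.2921]
ee_rot: [-2.551, -1.834, 0.0]
force: [-0.0, -0.7, 0.2]
width: 0.83
gripper_force: 0.0
```

Call:
send_rows(
  motion="0.5 0.0257 0.038 0 0 0 5.5;0.5 0.0257 0.038 0 0 0 5.5;0.5 0.0257 0.038 0 0 0 5.5;0.5 0.0257 0.038 0 0 0 5.5;0.5 0 0 0 0 0 0",
)

```text
clock: 1.98
position: [0.536, -0.0641, 0.292]
ee_rot: [-2.149, -2.29, -0.003]
force: [0.2, 0.2, -0.0]
width: 0.505
gripper_force: 0.0
```

Call:
send_rows(
  motion="0.5 0.024 0.033 0 0 0 5.4;0.5 0 0 -0.04 0 0 0;0.5 0 0 0 0 0 0",
)

```text
clock: 2.35
position: [0.5567, -0.0361, 0.2497]
ee_rot: [-2.046, -2.378, 0.007]
force: [-0.4, -0.8, 1.2]
width: 0.502
gripper_force: 0.0
```

Run:
```python
from h import *
print(arm.observe()['position'],arm.observe()['ee_rot'])
m=arm.camera_model('wrist'); im,d=arm.get_image('wrist')
np.savez('pics/w1.npz',im=im,d=d,**{k:np.array(v) for k,v in m.items() if k in('fx','fy','cx','cy','view')})
cv2.imwrite('pics/w1.png',im)
```

```text
[ 0.55672863 -0.03612237  0.24967779] [-2.04585449 -2.37840666  0.00694376]
```

View pics/w1.png

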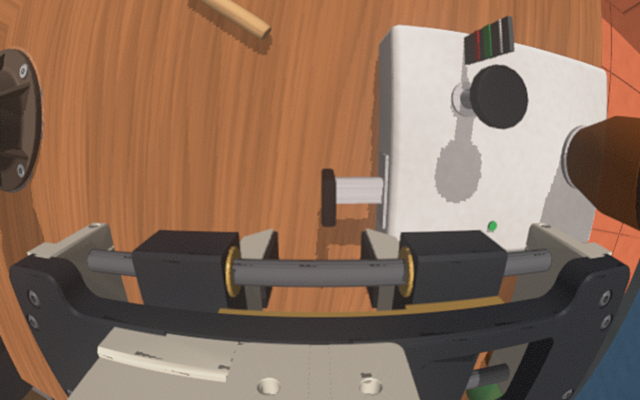

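The wrist view shows the tab at (328,198), bar going right, cap at (498,97), gauge at (490,40). Fingers straddle the tab.

```bash
cat >> h.py <<'E'
def wcloud(f):
    d=f['d']; v,u=np.mgrid[0:400,0:640]; x=(u-f['cx'])/f['fx']; y=(v-f['cy'])/f['fy']
    t=np.hypot(x,y); s=np.tan(t)/np.maximum(t,1e-9)
    c=np.stack([x*s*d,y*s*d,d],-1); T=np.linalg.inv(f['view']); return c@T[:3,:3].T+T[:3,3]
E
python3 - <<'E'
from h import *
f=np.load('pics/w1.npz'); P=wcloud(f); im=f['im']; mx=im.max(2)
for l,b,lo,hi in(('tab',(315,160,342,230),.095,.115),('cap',(465,60,532,132),.135,.155)):
    k=np.zeros(mx.shape,bool);k[b[1]:b[3],b[0]:b[2]]=1
    k&=(mx<70)&(P[...,2]>lo)&(P[...,2]<hi); p=P[k]
    print(l,len(p),np.median(p,0).round(4),p.min(0).round(4),p.max(0).round(4),cv2.minAreaRect(p[:,:2].astype(np.float32)))
k=(P[...,2]>.07)&(P[...,2]<.088)&(im.min(2)>90)&(P[...,0]>.6);p=P[k];p=p[(p[:,0]<.9)&(p[:,1]>-.1)]
print(np.median(p[:,2]),cv2.minAreaRect(p[:,:2].astype(np.float32)))
s=arm.observe();print(s['position'],s['ee_rot'])
E
```

```text
tab 582 [ 0.5618 -0.0305  0.1031] [ 0.5549 -0.0505  0.0953] [ 0.5693 -0.0115  0.1053] ((0.5617411136627197, -0.03104996681213379), (0.009770764969289303, 0.0385136604309082), 8.978577613830566)
cap 2672 [0.6676 0.075  0.1422] [0.6473 0.053  0.135 ] [0.6931 0.0985 0.1458] ((0.6702880859375, 0.07565002143383026), (0.04581977054476738, 0.04451071470975876), 16.905227661132812)
0.07828694026778538 ((0.7465829849243164, 0.04345851391553879), (0.2795931398868561, 0.21802464127540588), 9.080560684204102)
[ 0.55760741 -0.03615937  0.25140794] [-2.0476821  -2.37948063  0.00420215]
```

Call:
send_rows(
  motion="0.5 0.0035 0.005 -0.03 0 0 0.4;0.5 0 0 -0.03 0 0 0;0.5 0 0 -0.03 0 0 0;0.5 0 0 -0.026 0 0 0;0.5 0 0 0 0 0 0",
)

```text
clock: 3.02
position: [0.5617, -0.0312, 0.1361]
ee_rot: [-2.04, -2.387, 0.003]
force: [-0.1, -1.1, -0.6]
width: 0.504
gripper_force: 0.0
```

Call:
send_rows(
  motion="1 0 0 0 0 0 0;1 0 0 0 0 0 0;1 0 0 0 0 0 0;1 0 0 0 0 0 0;1 0 0 0 0 0 0",
  force=25,
)

```text
clock: 3.65
position: [0.5624, -0.03, 0.1367]
ee_rot: [2.039, 2.389, 0.0]
force: [-1.4, -0.7, 6.0]
width: 0.128
gripper_force: 25.0
```

Call:
send_rows(
  motion="1 -0.0099 -0.0016 0 0 0 0;1 -0.0099 -0.0016 0 0 0 0;1 -0.0099 -0.0016 0 0 0 0;1 -0.0079 -0.0012 0 0 0 0;1 0 0 0 0 0 0",
)

```text
clock: 4.28
position: [0.5255, -0.0359, 0.1367]
ee_rot: [2.038, 2.388, 0.004]
force: [9.5, -0.1, -3.6]
width: 0.131
gripper_force: 25.0
```

Run:
```python
from h import *
s=arm.observe();print(s['position'],s['force'],s['width']);e=np.array([.9877,.1564])
p=s['position'][:2]-[.5624,-.03];print('pull',-p@e)
im,d,P=cloud('side');np.savez('pics/s2.npz',im=im,P=P)
c=cv2.resize(im[160:220,250:340],None,fx=8,fy=8,interpolation=cv2.INTER_CUBIC);cv2.imwrite('pics/s2.png',c)
im,d,P=cloud('top');c2=cv2.resize(im[130:210,270:360],None,fx=7,fy=7,interpolation=cv2.INTER_CUBIC);cv2.imwrite('pics/t2.png',c2)
m=arm.camera_model('wrist'); im,d=arm.get_image('wrist');cv2.imwrite('pics/w2.png',im)
np.savez('pics/w2.npz',im=im,d=d,**{k:np.array(v) for k,v in m.items() if k in('fx','fy','cx','cy','view')})
```

```text
[ 0.52552975 -0.0359137   0.13673018] [ 9.53006919 -0.14631403 -3.57132287] 0.13100765592407926
pull 0.037341644469573256
```

View pics/w2.png

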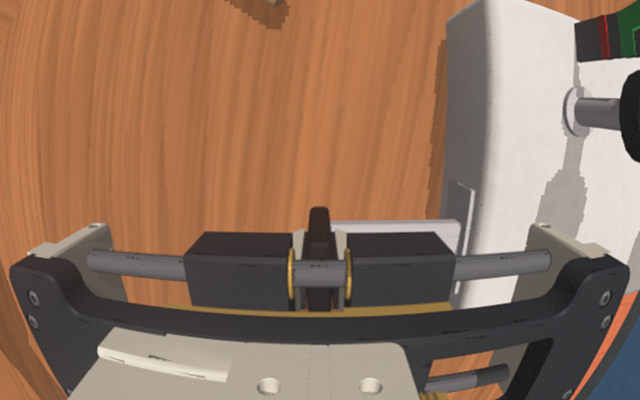

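The wrist view shows the tab gripped at (320,215), its bar running to the mill at (462,240). The finger body hides the green line; check the top and side crops numerically and by eye.

Run:
```python
from h import *
a=cv2.imread('pics/s2.png');b=cv2.imread('pics/t2.png')
h=380;c=np.hstack([cv2.resize(x,(int(x.shape[1]*h/x.shape[0])*1,h)) for x in(a[:, :560],b[:, :420])])
c=c[:600,:800];print(c.shape);cv2.imwrite('pics/c2.png',c)
f=np.load('pics/w2.npz');P=wcloud(f);im=f['im'];k=np.zeros((400,640),bool);k[205:232,300:340]=1
k&=(im.max(2)<70)&(P[...,2]>.098)&(P[...,2]<.115);p=P[k];print(len(p),p.mean(0),p.min(0),p.max(0))
e=np.array([.9877,.1564]);print(((p[:,:2]-[.5617,-.0310])@e).min(),((p[:,:2]-[.5617,-.0310])@e).max())
```

```text
(380, 728, 3)<stdin>:6: RuntimeWarning: Mean of empty slice.
  ret = um.true_divide(
Traceback (most recent call last):
ValueError: zero-size array to reduction operation minimum which has no identity
```

View pics/c2.png

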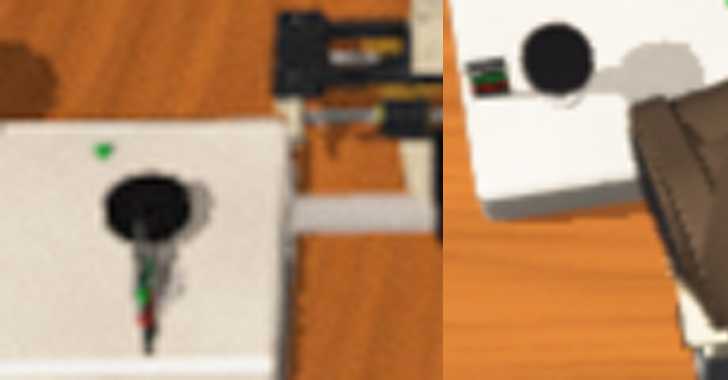

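Call:
send_rows(
  motion="1 -0.0028 -0.0004 0 0 0 0;1 0 0 0 0 0 0;1 0 0 0 0 0 0",
)

```text
clock: 4.8
position: [0.5234, -0.0363, 0.1367]
ee_rot: [2.037, 2.388, 0.005]
force: [8.1, 0.3, -3.2]
width: 0.13
gripper_force: 25.0
```

Run:
```python
from h import *
s=arm.observe();e=np.array([.9877,.1564]);l=np.array([-.1564,.9877])
print('pull',-(s['position'][:2]-[.5624,-.03])@e,s['force'],s['width'])
im,d,P=cloud('side');o=np.array([.6973,.0356])
c=im.astype(int);k=c[...,1]-np.maximum(c[...,2],c[...,0])>12
k[:180]=0;k[205:]=0;k[:,:285]=0;k[:,330:]=0
for v,u in zip(*np.nonzero(k)): q=P[v,u];print(v,u,im[v,u],q.round(4),((q[:2]-o)@e).round(4),((q[:2]-o)@l).round(4))
print(im[194,280:305].tolist())
# bar extent along mill x in the side view (grey pixels on the bar top)
m=(abs(P[...,2]-.059)<.006)&(np.abs((P[...,:2]-o)@l+.045)<.014)&(c.max(2)-c.min(2)<40)
x=((P[...,:2]-o)@e)[m];print('bar x',x.min(),x.max(),m.sum())
m=(abs(P[...,2]-.09)<.02)&(np.abs((P[...,:2]-o)@l+.045)<.024)&(c.max(2)<60);x=((P[...,:2]-o)@e)[m];print('dark tab x',np.percentile(x,[0,5,50,95,100]) if len(x) else 0)
```

```text
pull 0.03953509264137389 [ 8.13105389  0.30482186 -3.16777867] 0.1301146527038924
193 296 [134 159 144] [ 0.6154 -0.0228  0.059 ] -0.09 -0.0449
[[102, 112, 123], [127, 138, 150], [127, 136, 151], [171, 187, 200], [194, 211, 224], [191, 209, 221], [189, 207, 222], [189, 208, 222], [189, 206, 220], [193, 210, 223], [192, 210, 223], [190, 208, 222], [189, 208, 222], [177, 193, 206], [147, 162, 176], [130, 143, 154], [141, 165, 154], [161, 180, 178], [171, 182, 195], [174, 185, 197], [171, 180, 193], [168, 181, 193], [172, 185, 196], [174, 182, 195], [170, 184, 195]]
bar x -1.170399222809171 -0.08673471320584546 108
dark tab x [-0.18729376 -0.1871242  -0.18298614 -0.17631285 -0.02923321]
```

A green sliver appears right at the front face, so it is at 40 mm. Hold for over a second.

Call:
send_rows(
  motion="1 0 0 0 0 0 0;1 0 0 0 0 0 0;1 0 0 0 0 0 0;1 0 0 0 0 0 0;1 0 0 0 0 0 0",
)

```text
clock: 5.48
position: [0.5234, -0.0362, 0.1367]
ee_rot: [2.037, 2.388, 0.005]
force: [9.0, 0.6, -3.7]
width: 0.126
gripper_force: 25.0
```

Call:
send_rows(
  motion="1 0 0 0 0 0 0;1 0 0 0 0 0 0;1 0 0 0 0 0 0;1 0 0 0 0 0 0;1 0 0 0 0 0 0",
)

```text
clock: 6.1
position: [0.5234, -0.0363, 0.1367]
ee_rot: [2.038, 2.388, 0.005]
force: [8.6, -0.5, -2.6]
width: 0.129
gripper_force: 25.0
```

Call:
send_rows(
  motion="1 0.0099 0.0016 0 0 0 0;1 0.0099 0.0016 0 0 0 0;1 0.0099 0.0016 0 0 0 0;1 0.0085 0.0013 0 0 0 0;1 0 0 0 0 0 0",
)

```text
clock: 6.72
position: [0.561, -0.0302, 0.1367]
ee_rot: [2.038, 2.389, 0.002]
force: [3.5, -0.2, 6.7]
width: 0.131
gripper_force: 25.0
```

Call:
send_rows(
  motion="0.6 0 0 0 0 0 0;0.6 0 0 0 0 0 0;0.6 0 0 0 0 0 0;0.6 0 0 0 0 0 0",
)

```text
clock: 7.22
position: [0.5595, -0.0304, 0.1359]
ee_rot: [-2.039, -2.389, 0.001]
force: [-0.4, -0.2, -0.2]
width: 0.395
gripper_force: 0.0
```

Call:
send_rows(
  motion="0.6 0 0 0.03 0 0 0;0.6 0 0 0.04 0 0 0;0.6 0 0 0.05 0 0 0;1 0 0 0 0 0 10;1 0 0 0 0 0 10",
)

```text
clock: 7.85
position: [0.56, -0.0303, 0.257]
ee_rot: [1.585, 2.711, 0.0]
force: [0.4, -0.2, -0.2]
width: 0.225
gripper_force: 0.0
```

Run:
```python
from h import *
m=arm.camera_model('wrist'); im,d=arm.get_image('wrist')
f=dict(im=im,d=d,**{k:np.array(v) for k,v in m.items() if k in('fx','fy','cx','cy','view')});P=wcloud(f)
k=(im.max(2)<70)&(P[...,2]>.095)&(P[...,2]<.108)&(np.hypot(P[...,0]-.55,P[...,1]+.031)<.06)
p=P[k];print(len(p),np.median(p,0),cv2.minAreaRect(p[:,:2].astype(np.float32)))
im,d,P=cloud('side');k=(im.max(2)<70)&(P[...,2]>.07)&(P[...,2]<.108)&(np.hypot(P[...,0]-.55,P[...,1]+.031)<.06)
p=P[k];print(len(p),np.median(p,0));cv2.imwrite('pics/s3.png',im);s=arm.observe();print(s['position'],s['ee_rot'],s['joints'])
```

```text
611 [ 0.56093183 -0.03005724  0.10290425] ((0.5611990094184875, -0.031123517081141472), (0.011197363026440144, 0.038598041981458664), 9.03077507019043)
37 [ 0.56106642 -0.01653019  0.09457196]
[ 0.55980805 -0.0305118   0.25617085] [-1.59019344e+00 -2.70902157e+00  2.21498950e-04] [ 0.40520713  0.43825195 -0.61419365  1.74125374  0.28520959  1.05285513
  0.20187583]
```

Slide is home. Now over to the plunger with closed fingers.

Call:
send_rows(
  motion="1 0.0275 0.0267 0 0 0 10;1 0.0275 0.0267 0 0 0 10;1 0.0275 0.0267 0 0 0 10;1 0.0275 0.0267 0 0 0 10;1 0 0 0 0 0 0",
  force=20,
)

```text
clock: 8.57
position: [0.6707, 0.0794, 0.2553]
ee_rot: [-0.57, -3.088, -0.003]
force: [-0.5, 0.0, -0.9]
width: 0.009
gripper_force: 0.0
```

Call:
send_rows(
  motion="1 0 0 -0.02 0 0 0;1 0 0 -0.015 0 0 0;1 0 0 0 0 0 0",
)

```text
clock: 8.95
position: [0.6688, 0.075, 0.2191]
ee_rot: [-0.573, -3.086, 0.003]
force: [0.5, -1.3, 0.2]
width: 0.006
gripper_force: 0.0
```

Run:
```python
from h import *
s=arm.observe();print(s['position'],s['ee_rot'],s['width'],s['force'])
m=arm.camera_model('wrist'); im,d=arm.get_image('wrist');cv2.imwrite('pics/w4.png',im)
f=dict(im=im,d=d,**{k:np.array(v) for k,v in m.items() if k in('fx','fy','cx','cy','view')});P=wcloud(f)
k=(im.max(2)<70)&(P[...,2]>.135)&(P[...,2]<.155)&(np.hypot(P[...,0]-.67,P[...,1]-.0765)<.035)
p=P[k];print(len(p),np.median(p,0),cv2.minEnclosingCircle(p[:,:2].astype(np.float32)))
```

```text
[0.66884578 0.07500185 0.21907596] [-0.57348261 -3.08565855  0.003277  ] 0.0064552056115974666 [ 0.49648425 -1.27851626  0.15346643]
1407 [0.65691852 0.08332542 0.14207822] ((0.6603199243545532, 0.08523812144994736), 0.026174049824476242)
```

View pics/w4.png

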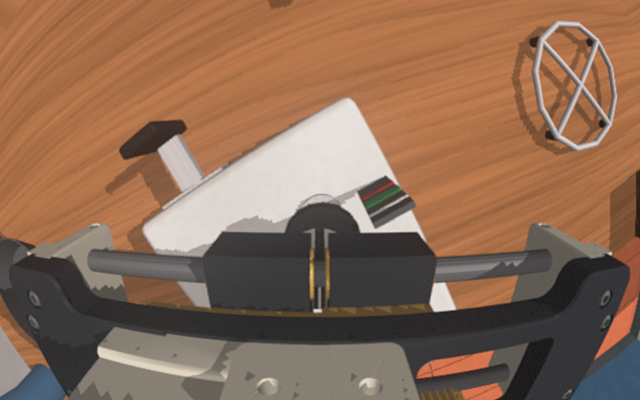

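The fingertips are centred above the cap (320,215), the gauge to the right at (387,200), clear of the fingers. Slide is home at (155,138).

Call:
send_rows(
  motion="1 0.001 0.0015 -0.006 0 0 0;1 0 0 -0.006 0 0 0;1 0 0 -0.006 0 0 0;1 0 0 -0.006 0 0 0;1 0 0 0 0 0 0",
)

```text
clock: 9.62
position: [0.6713, 0.0782, 0.1972]
ee_rot: [0.571, 3.089, 0.001]
force: [0.7, 1.0, 5.7]
width: 0.004
gripper_force: 2.5
```

Call:
send_rows(
  motion="1 0 0 -0.004 0 0 0;1 0 0 0 0 0 0;1 0 0 0 0 0 0;1 0 0 0 0 0 0;1 0 0 0 0 0 0",
)

```text
clock: 10.25
position: [0.6713, 0.0782, 0.1939]
ee_rot: [0.571, 3.089, 0.001]
force: [0.3, 1.2, 5.0]
width: 0.008
gripper_force: 2.8
```

Run:
```python
from h import *
for _ in range(4):
    m=arm.camera_model('wrist');s=arm.observe();print(s['position'],s['force'])
    im,d=arm.get_image('wrist')
    f=dict(im=im,d=d,**{k:np.array(v) for k,v in m.items() if k in('fx','fy','cx','cy','view')});P=wcloud(f)
    k=(im.max(2)<70)&(P[...,2]>.10)&(P[...,2]<.15)&(np.hypot(P[...,0]-.67,P[...,1]-.0765)<.023)
    z=P[k][:,2];print(len(z),np.percentile(z,[10,50,90]) if len(z) else 0)
cv2.imwrite('pics/w5.png',im)
im,d,P=cloud('side');k=(im.max(2)<60)&(P[...,2]>.10)&(P[...,2]<.15)&(np.hypot(P[...,0]-.67,P[...,1]-.0765)<.022)
z=P[k][:,2];print('side',len(z),np.percentile(z,[10,50,90]) if len(z) else 0)
cv2.imwrite('pics/s5.png',cv2.resize(im[160:220,230:320],None,fx=8,fy=8,interpolation=cv2.INTER_CUBIC))
```

```text
[0.67129425 0.07816788 0.19385721] [0.29005463 1.17262165 4.972678  ]
1491 [0.12318489 0.12595386 0.127588  ]
[0.67130154 0.07816955 0.19384313] [ 1.15731093 -0.50166628  4.87613196]
1483 [0.12328548 0.12594634 0.12767096]
[0.67132091 0.07818314 0.19390183] [-0.01302468 -0.17230766  5.76345736]
1499 [0.12302176 0.1259642  0.12757302]
[0.67129891 0.07820001 0.19385767] [-9.16991462e-01  1.53993949e-03  5.62722873e+00]
1486 [0.12313481 0.12597931 0.12769757]
side 37 [0.12073448 0.12576227 0.12920007]
```

View pics/w5.png

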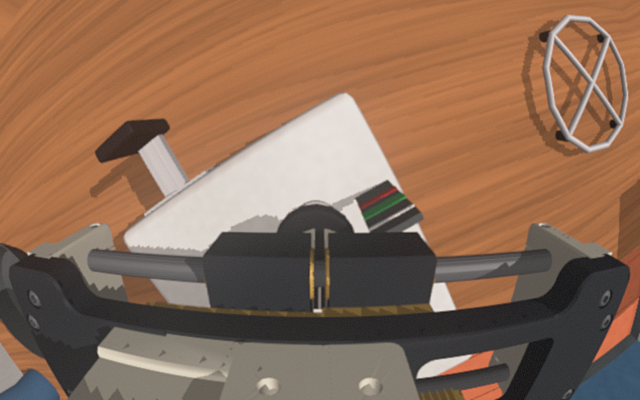

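View pics/s5.png

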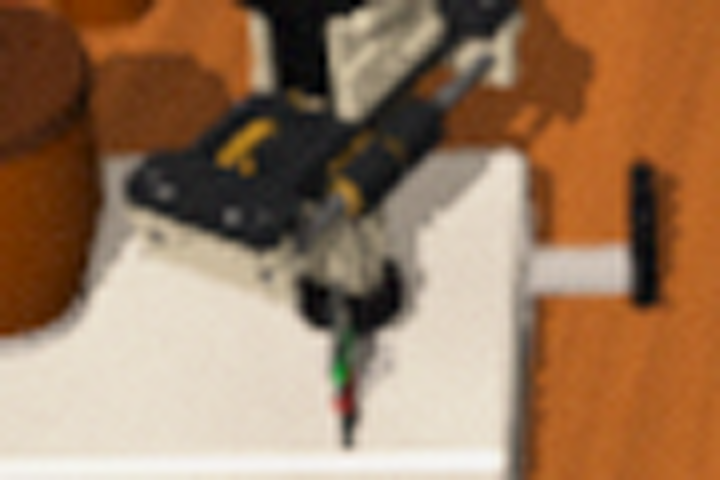

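Cap at 16 mm travel by both the TCP and the depth. Pressing 3.9 mm more.

Call:
send_rows(
  motion="1 0 0 -0.002 0 0 0;1 0 0 -0.0019 0 0 0;1 0 0 0 0 0 0;1 0 0 0 0 0 0;1 0 0 0 0 0 0",
)

```text
clock: 11.12
position: [0.6713, 0.0782, 0.1901]
ee_rot: [0.571, 3.088, 0.001]
force: [-0.9, -0.3, 5.7]
width: 0.006
gripper_force: 3.2
```

Run:
```python
from h import *
for _ in range(3):
    m=arm.camera_model('wrist');s=arm.observe();print(s['position'],s['force'])
    im,d=arm.get_image('wrist')
    f=dict(im=im,d=d,**{k:np.array(v) for k,v in m.items() if k in('fx','fy','cx','cy','view')});P=wcloud(f)
    k=(im.max(2)<70)&(P[...,2]>.10)&(P[...,2]<.15)&(np.hypot(P[...,0]-.67,P[...,1]-.0765)<.023)
    z=P[k][:,2];print(len(z),np.percentile(z,[10,50,90]))
```

```text
[0.67129552 0.07817883 0.19005671] [-0.87121683 -0.30742026  5.74379786]
1524 [0.11937153 0.12220952 0.12998313]
[0.67130959 0.0781755  0.1900651 ] [-1.18226385  0.45398382  6.78867006]
1505 [0.11949042 0.12221643 0.12931753]
[0.67129588 0.07821044 0.19006791] [-1.83949749 -0.34228422  6.10729576]
1527 [0.11937065 0.12218299 0.13023781]
```

Call:
send_rows(
  motion="1 0 0 0 0 0 0;1 0 0 0 0 0 0;1 0 0 0 0 0 0;1 0 0 0 0 0 0;1 0 0 0 0 0 0",
)

```text
clock: 11.9
position: [0.6713, 0.0782, 0.1901]
ee_rot: [0.571, 3.088, 0.001]
force: [-0.2, 0.7, 7.3]
width: 0.004
gripper_force: 3.2
```

```bash
python3 -c "
from cell import arm
print(arm.observe()['position']);print(arm.sign_off())"
```

```text
[0.67132431 0.07819715 0.19008407]
the job is handed in; nothing more can be done
None
```

I pulled the dose slide to about 40 mm, held it for over a second and let it go fully home with the fingers off it, then handed in at about 12 s with the plunger held at 20 mm; the judge's verdict was not shown.

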